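# Open the push-to-open jewellery cabinet on the wardrobe shelf

### The arm

A 6-joint arm with a two-finger parallel gripper is mounted at the origin on the work surface. World frame = base frame: x ahead of the robot, y to its left, z up, the work surface at z = 0. Lengths are in m, angles in rad, forces in N, time in s.
With the tool pointing down it reaches from about 0.325 to 0.9 m from the base axis. Payload 3.5 kg.
Tool frame: the origin (TCP) lies at the centre of the arm's flange, where the gripper is bolted on; the fingertips stand 173 mm ahead of it and the grasp point (between the pads) lies 155 mm ahead of it; z points along the fingers, y is the line along which they close (so a half turn about z gives the same grasp; the last joint's range is limited). The gripper opens to 85 mm and grips with 20 to 120 N. Pads are 22 mm wide; open, the fingers measure 114 mm over their backs; the gripper's body (76 mm by 85 mm) begins 54 mm behind the grasp point. The pads swing forward as they close: fully open they stand 13 mm farther back than shut.
Start: joints at [-1.303, 0.276, -0.026, 1.268, 0, 1.467], TCP at [0.226, -0.583, 0.405] pointing down, gripper open.
Joint ranges: [-3.12, 3.12], [-0.85, 1.88], [-1.08, 1.24], [-1.95, 2.15], [-1.57, 1.53], [-3.14, 3.14]. Speed limits (rad/s): [2.57, 2.57, 3.14, 3.14, 3.14, 3.14].

### API

Orientations are given as a unit quaternion [x, y, z, w].
In Python, from cell import robot gives the robot as it stands. The module is installed in compiled form; this text tells all that it offers.
- The arm moves only by the tool arm_command, never from a script. Its argument "deltas" is a list of rows, each a list of 7 numbers: the shift along the tool's x, y, z in mm, then the turn, a rotation vector about the tool's x, y, z in rad, then the gripper command: -1 is shut, 1 is fully open, values between are in proportion. In form: [[tx, ty, tz, rx, ry, rz, jaw], ...]. A call has 1 to 20 rows; each row shifts and turns the commanded pose from where the row before left it, along the tool's axes as they then stand; what a row does not reach is not made up. A row lasts 1/12 s, in which the tool goes at most 41.7 mm and 7.16 degrees, less where a joint would pass 70% of its speed; a pose out of reach is approached as far as the arm can. A call with a gripper value outside its range is refused whole. The fingers move at their own pace and stop on an object; "grip_force" is the grip in N (left out, the last holds). Time passes only in rows, so rows that do not move let the fingers close. It gives the time, the measured TCP pose, the force, the opening and the grip force at its end, in the units of the state.
- robot.read_state(): the state, without advancing time (a new reading comes with each control period).
- robot.camera(name): name is "scene" or "top" or "wrist"; returns a dict with "img" (400x640x3 uint8, red, green, blue), "fx", "fy", "cx", "cy" (pixels), "T" (4x4, takes a point from camera to world coordinates). Camera axes: x right, y down, z forward; pixel columns grow to the right and rows downward; lengths in m; the calibration is good to about 2 mm. A picture is of the moment at which its call begins. There is no depth.
- robot.job_done(): hands the job in; it is judged then, once.
The state is a dict: "time_s": time; "q": joint angles; "joint_vel": joint speeds; "joint_efforts": joint torques, N m; "tool_pos": TCP position; "tcp_rot": TCP orientation; "wrist_force": force on the tool from outside, world axes, zero at the start; "torque": the same for the moment, N m; "width": finger opening in m; "grasp_force": force on a finger pad.
Only numpy, scipy, OpenCV 4.12 (cv2) and the standard library are available. Lean on these libraries where they do the work, as an engineer would, in place of code of your own. Each camera call takes 0.05 s, during which the arm holds its last target. There are 200 camera calls.

### The job

The little walnut jewellery cabinet has a push-to-open door without a handle. Press the door in lightly with the fingertips near its free edge so that the catch lets go and its spring pushes the door ajar, then put the fingertips behind that edge and push the door wide open, to about a right angle with the cabinet's front. Push only: never grip the door between the fingers, and leave the things on the shelf and on the cabinet where they stand.

Things in the scene. Friction and masses are not known exactly. Their poses are not given: they have to be found in the camera images.
- cabinet: Walnut jewellery cabinet, fixed: 300 wide, 180 deep, 200 mm high. Origin: middle of its underside, at shelf height. Its -x axis points out of the front, y runs along the front. The handle-less door covers y = -149 to +29 mm; two dummy drawer fronts with brass pulls cover y = +32 to +149 mm in the same plane. All front faces lie at x = -112 mm. Only the bauble stands on top.
- door (a joint): Door angle, rad: 0 latched shut, positive swings out, up to 1.75; pressed in, it stops at -0.033. Pressing takes about 6 N at the press spot; past -0.02 (3 mm there) the catch lets go, and as the finger draws back the spring pushes the door out to 0.3-0.45, where it stays. Pressed fully home again it re-latches. Past ajar only light hinge friction (0.3 N at the edge); it stays where left.
- door_face: The door panel: 178 wide, 16 mm thick, from 8 to 200 mm above the shelf. Origin: on the upright hinge axis at shelf height, in the plane of the panel's back; turns with the door. Its y axis runs from the hinge to the free edge (panel from y = 1 to 179 mm), -x points out of its front (front face x = -16 mm, back x = 0).
- door_mirror: Mirror inside the door, 157 wide, 3 mm thick; same origin and axes as the door panel: from y = 18 to 175 mm, 78 to 196 mm above the shelf, glass at x = +3 mm. It may be pushed on.
- press_spot (a point): Point on the door's front face (moves with it), 26 mm in from the free edge, 165 mm above the shelf: press here, straight into the front. Axes as the door panel's.
- door_hinge (a point): Point on the hinge axis at the height of the door's top edge, 200 mm above the shelf, 6 mm in front of the carcass's front edge. Axes as the door panel's, turning with it.
- free_edge (a point): Top corner of the door's free edge, 179 mm from the hinge axis, 200 mm above the shelf, in the plane of the panel's back; moves with the door. Ajar it stands 50 to 75 mm out, and closed fingers fit into the gap from above. The catch's plunger (12 mm thick) sticks out into that gap 50 mm above the shelf, 150 mm from the hinge: keep fingertips above 90 mm there.
- canister: Lidded stainless steel canister with a black flip-top, 85 mm across, 150 mm high, about 0.35 kg; loose bystander. Origin: middle of its underside.
- clip_tray: Pink plastic tray 100 x 150 mm, 22 mm high, with hair clips; loose bystander. Origin: middle of its underside.
- ring_dish: White ceramic ring dish, 92 mm across, with a cone in the middle, 48 mm high; loose bystander in front of the drawers. Origin: middle of its underside.
- bauble: Blue glass bauble 62 mm across on a felt ring, 82 mm high in all; loose bystander on top of the cabinet, above the drawers. Origin: middle of its underside.
- hanger_a: Wooden hanger lying flat, 425 mm long, 16 mm thick; loose bystander. Origin: on the shelf, near the middle of its bow.
- hanger_b: Second wooden hanger lying flat, like the first; loose bystander.

How it is judged:
By the outcome, as a careful person would: the job done as asked, in the order asked, and still so for the second after the job is handed in, with the robot touching nothing.
It also fails if it takes over 51 s, if anything falls off the work surface, if the arm or the gripper's body presses on something with over 40 N, if the wrist force passes 120 N, or if a joint passes its speed limit or range.

## Working session

There is one attempt and no reset: what is moved stays moved. The work goes in short steps, Python scripts to look and compute and a tool call to move; the robot and the scene stay as the last step left them, time stands still between calls to the robot, and variables do not carry over. Pictures are saved under pics/ and viewed, at most 10 in all, crops included, and the job is handed in when it is done.

Besides the shell and the picture viewer there is one more tool, called as a command line: name --pt "numbers of a row" for each row, then --argument value for the rest. arm_command: Moves the arm, as the interface text tells. Its arguments: {"type":"object","properties":{"deltas":{"type":"array"},"grip_force":{"type":"number"}},"required":["deltas"]}

```bash
mkdir -p pics; python3 - <<'E'
from cell import robot
import cv2,numpy as np
s=robot.read_state();print(s)
for n in("scene","top"):
    c=robot.camera(n);cv2.imwrite(f"pics/{n}0.png",c["img"][:,:,::-1])
    print(n,c["fx"],c["fy"],c["cx"],c["cy"],np.round(c["T"],4).tolist())
E
```

```text
{'time_s': 0.0, 'q': array([-1.30340245e+00,  2.77163006e-01, -2.78910547e-02,  1.26800732e+00,
       -4.03083686e-05,  1.46737649e+00]), 'joint_vel': array([-0.00107863, -0.00065192,  0.00013543, -0.0008067 , -0.0013493 ,
       -0.00029981]), 'joint_efforts': array([-1.59853360e-03, -4.45509160e+01,  2.95202780e+01,  1.63870765e-02,
       -2.60579291e-04, -3.02565397e-06]), 'tool_pos': array([ 0.22635362, -0.5821477 ,  0.40353584]), 'tcp_rot': array([ 9.82860694e-01,  1.84346339e-01, -1.12834788e-04, -1.12706969e-03]), 'wrist_force': array([ 0.43691221,  0.64659657, -0.20790092]), 'torque': array([ 0.00668754, -0.00354244, -0.01900058]), 'grasp_force': 0.0, 'width': 0.08537585817568616}
scene 361.43670025530594 361.43670025530594 316.38837680940725 192.25704401022938 [[0.1484, 0.7718, -0.6183, 1.2036], [0.9888, -0.1046, 0.1069, 0.008], [0.0178, -0.6272, -0.7787, 0.9212], [0.0, 0.0, 0.0, 1.0]]
top 401.3402076136337 401.3402076136337 321.48483090745117 204.656490565256 [[0.0069, -0.9971, 0.0755, 0.5078], [-1.0, -0.0066, 0.0034, 0.1233], [-0.0029, -0.0755, -0.9971, 1.3287], [0.0, 0.0, 0.0, 1.0]]
```

View pics/scene0.png

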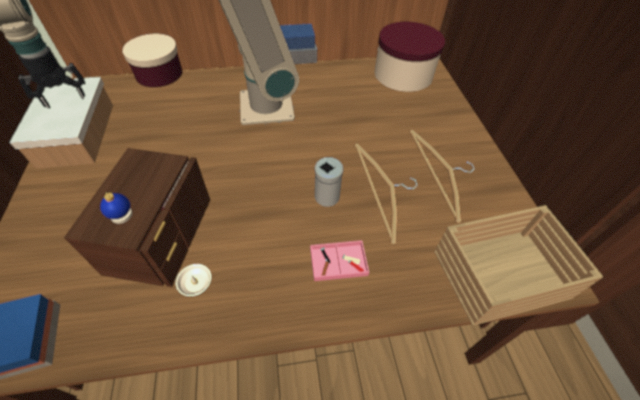

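View pics/top0.png

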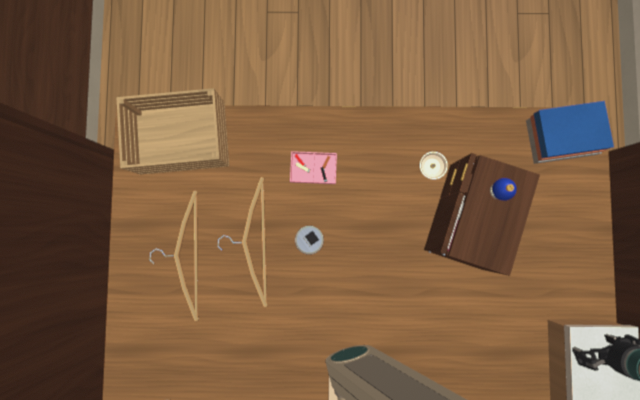

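The scene picture shows the cabinet at about (140,215) with the bauble on it. In the top picture its top spans roughly (472,153), (539,174), (509,275), (443,255). The front faces left, the drawers are at the upper end and the dish is at (433,166). I'll zoom in for the corners.

```bash
python3 - <<'E'
import cv2
a=cv2.imread("pics/top0.png")[140:290,410:560]
b=cv2.imread("pics/scene0.png")[140:290,60:220]
a=cv2.resize(a,(600,600),interpolation=cv2.INTER_CUBIC)
cv2.imwrite("pics/ta.png",cv2.convertScaleAbs(a,alpha=1.8,beta=10))
E
```

```text
(no output)
```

View pics/ta.png

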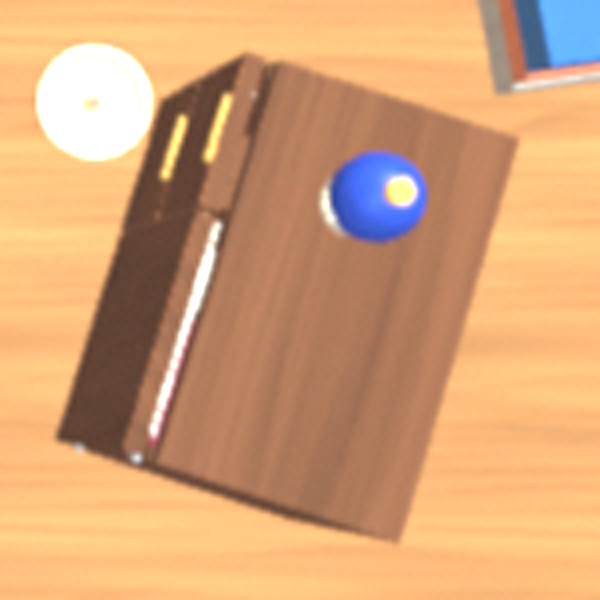

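```bash
cat > h.py <<'E'
import numpy as np
from cell import robot
def ray(c,u,v,z):
    d=c["T"][:3,:3]@[(u-c["cx"])/c["fx"],(v-c["cy"])/c["fy"],1];o=c["T"][:3,3]
    return o+d*(z-o[2])/d[2]
E
python3 - <<'E'
from h import *
c=robot.camera("top")
px=[(517,137),(398,543),(273,62),(157,463),(247,54),(125,455)]
m=np.array([(90,150),(90,-150),(-90,150),(-90,-150),(-112,149),(-112,-149)])/1e3
w=np.array([ray(c,410+(u+.5)/4-.5,140+(v+.5)/4-.5,.2)[:2] for u,v in px])
mc,wc=m.mean(0),w.mean(0);A=(m-mc);B=(w-wc)
th=np.arctan2((A[:,0]*B[:,1]-A[:,1]*B[:,0]).sum(),(A*B).sum())
R=np.array([[np.cos(th),-np.sin(th)],[np.sin(th),np.cos(th)]]);o=wc-R@mc
print("th",th,np.degrees(th),"o",o,"res mm",((m@R.T+o-w)*1e3).round(1).tolist())
print("scale",np.linalg.norm(B)/np.linalg.norm(A))
for n,p in dict(hinge=(-96,-150),edge=(-96,29),press=(-112,3)).items(): print(n,R@np.array(p)/1e3+o)
print("dish",R.T@(ray(c,410+95/4,140+102/4,.02)[:2]-o),"bauble",R.T@(ray(c,410+380/4,140+196/4,.23+.02)[:2]-o))
print("canister",R.T@(ray(c,309,240,.15)[:2]-o), R.T@(-o))
E
```

```text
th -1.876959867601707 -107.54187872901159 o [ 0.56836358 -0.35820046] res mm [[-0.5, -1.2], [-1.4, -3.0], [1.0, -0.9], [-1.2, 2.3], [1.1, 2.0], [1.0, 0.7]]
scale 0.9926971219471056
hinge [ 0.45427372 -0.22145433]
edge [ 0.62494967 -0.27540544]
press [ 0.60498119 -0.25231301]
dish [-0.16307234  0.12699409] bauble [-0.01053757  0.06672194]
canister [-0.4743222  -0.22887637] [-0.17023664 -0.64989554]
```

arm_command --pt "0 0 -10 0 0 -0.112 -1" --pt "0 0 -10 0 0 -0.112 -1" --pt "0 0 -10 0 0 -0.112 -1" --pt "0 0 -10 0 0 -0.112 -1" --pt "0 0 -10 0 0 -0.112 -1" --pt "0 0 -10 0 0 -0.112 -1" --pt "0 0 -10 0 0 -0.112 -1" --pt "0 0 -10 0 0 -0.112 -1" --grip_force 40

```text
time_s: 0.82
tool_pos: [0.2264, -0.5824, 0.4847]
tcp_rot: [0.804, 0.594, 0.0, -0.0]
wrist_force: [0.4, 0.4, -1.1]
width: 0.0002
grasp_force: 0.0
```

arm_command --pt "26.5 13 0 0 0 0 -1" --pt "26.5 13 0 0 0 0 -1" --pt "26.5 13 0 0 0 0 -1" --pt "26.5 13 0 0 0 0 -1" --pt "26.5 13 0 0 0 0 -1" --pt "26.5 13 0 0 0 0 -1" --pt "26.5 13 0 0 0 0 -1" --pt "26.5 13 0 0 0 0 -1" --pt "26.5 13 0 0 0 0 -1" --pt "26.5 13 0 0 0 0 -1" --pt "26.5 13 0 0 0 0 -1" --pt "26.5 13 0 0 0 0 -1" --pt "26.5 13 0 0 0 0 -1" --pt "26.5 13 0 0 0 0 -1" --pt "26.5 13 0 0 0 0 -1" --pt "26.5 13 0 0 0 0 -1" --pt "26.5 13 0 0 0 0 -1" --pt "26.5 13 0 0 0 0 -1" --pt "26.5 13 0 0 0 0 -1" --pt "26.5 13 0 0 0 0 -1"

```text
time_s: 2.48
tool_pos: [0.634, -0.1534, 0.4842]
tcp_rot: [0.806, 0.592, -0.0, -0.0]
wrist_force: [-0.2, 0.4, -0.3]
width: -0.0001
grasp_force: 0.0
```

arm_command --pt "0 0 0 0 -0.1 0 -1" --pt "0 0 0 0 -0.1 0 -1" --pt "0 0 0 0 -0.1 0 -1" --pt "0 0 0 0 0 0 -1" --pt "0 0 0 0 0 0 -1" --pt "0 0 0 0 0 0 -1"

```text
time_s: 2.98
tool_pos: [0.6331, -0.1547, 0.4844]
tcp_rot: [0.797, 0.585, -0.12, 0.088]
wrist_force: [0.5, 0.8, -0.3]
width: -0.0
grasp_force: 0.0
```

```bash
cat >> h.py <<'E'
from scipy.spatial.transform import Rotation as Ro
n=np.array([.3014,.9535,0]);e=np.array([.9535,-.3014,0])
H=np.array([.4543,-.2215,0])
def tip(off=(-.011,0,.173)):
    s=robot.read_state();R=Ro.from_quat(s["tcp_rot"]);p=s["tool_pos"]+R.apply(off)
    print("t",s["time_s"],"tcp",s["tool_pos"].round(4),"axes",R.as_matrix().round(3).tolist(),"F",s["wrist_force"].round(2),"w",s["width"])
    print("tip: out of back plane",((p-H)@n).round(4),"along",((p-H)@e).round(4),"z",p[2].round(4));return R,p
E
python3 - <<'E'
from h import *
R,p=tip()
t=H+n*.056+e*.153+[0,0,.165]
print("delta tool mm",R.inv().apply(t-p)*1e3)
import cv2
cv2.imwrite("pics/s1.png",cv2.resize(robot.camera("scene")["img"][80:300,20:280,::-1],(780,660))[:600])
cv2.imwrite("pics/w1.png",robot.camera("wrist")["img"][:,:,::-1])
E
```

```text
t 2.9833 tcp [ 0.6331 -0.1547  0.4844] axes [[0.286, 0.954, -0.088], [0.912, -0.299, -0.28], [-0.293, -0.001, -0.956]] F [ 0.49  0.8  -0.34] w -4.001045794069924e-05
tip: out of back plane 0.0564 along 0.1504 z 0.3222
delta tool mm [ 45.77982494   2.72213163 150.42606621]
```

View pics/w1.png

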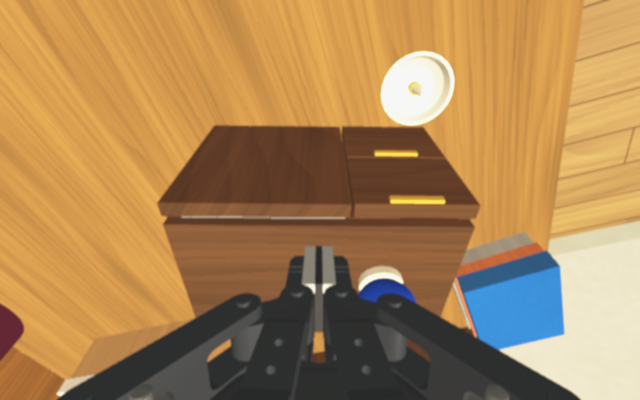

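The wrist picture shows the door front from (162,212) to (352,212) along its top front edge. The fingertips are near column 318, left of the free edge. I'll check the pose from this view.

```bash
python3 - <<'E'
from h import *
c=robot.camera("wrist")
for nm,u,v in(("front top hinge-end",162,204),("front top drawers end",477,206),("seam top front",351,206),("carcass front L",166,219),("carcass front R",473,220)):
    p=ray(c,u,v,.2)-H; print(nm,p@n*1e3,p@e*1e3)
E
```

```text
front top hinge-end 18.46776773407077 8.76350977629501
front top drawers end 16.550658336230253 296.30014007757796
seam top front 16.41735408719298 181.03327260670903
carcass front L 1.080413626935374 7.550018006738874
carcass front R 0.21429156613734557 297.3063437633146
```

arm_command --pt "4.6 0.3 15 0 0 0 -1" --pt "4.6 0.3 15 0 0 0 -1" --pt "4.6 0.3 15 0 0 0 -1" --pt "4.6 0.3 15 0 0 0 -1" --pt "4.6 0.3 15 0 0 0 -1" --pt "4.6 0.3 15 0 0 0 -1" --pt "4.6 0.3 15 0 0 0 -1" --pt "4.6 0.3 15 0 0 0 -1" --pt "4.6 0.3 15 0 0 0 -1" --pt "4.6 0.3 15 0 0 0 -1" --pt "0 0 0 0 0 0 -1" --pt "0 0 0 0 0 0 -1"

```text
time_s: 4.13
tool_pos: [0.6354, -0.1562, 0.327]
tcp_rot: [0.797, 0.585, -0.121, 0.087]
wrist_force: [0.1, -0.9, -0.3]
width: -0.0003
grasp_force: 0.0
```

arm_command --pt "-4 0 1.24 0 0 0 -1" --pt "-4 0 1.24 0 0 0 -1" --pt "-4 0 1.24 0 0 0 -1" --pt "-4 0 1.24 0 0 0 -1" --pt "-4 0 1.24 0 0 0 -1" --pt "-4 0 1.24 0 0 0 -1" --pt "-4 0 1.24 0 0 0 -1" --pt "-2 0 0.62 0 0 0 -1" --pt "-2 0 0.62 0 0 0 -1" --pt "0 0 0 0 0 0 -1" --pt "0 0 0 0 0 0 -1"

```text
time_s: 5.05
tool_pos: [0.6259, -0.1879, 0.3277]
tcp_rot: [0.797, 0.585, -0.12, 0.088]
wrist_force: [-1.1, -0.5, -0.1]
width: 0.0002
grasp_force: 0.0
```

```bash
python3 -c "
from h import *
tip()"
```

```text
t 5.05 tcp [ 0.6259 -0.1879  0.3277] axes [[0.286, 0.954, -0.089], [0.912, -0.299, -0.282], [-0.295, -0.0, -0.955]] F [-1.12 -0.54 -0.11] w 0.00022345801247005334
tip: out of back plane 0.0221 along 0.1536 z 0.1657
```

arm_command --pt "-1 0 0.31 0 0 0 -1" --pt "-1 0 0.31 0 0 0 -1" --pt "-1 0 0.31 0 0 0 -1" --pt "-1 0 0.31 0 0 0 -1" --pt "-1 0 0.31 0 0 0 -1" --pt "-1 0 0.31 0 0 0 -1" --pt "0 0 0 0 0 0 -1"

```text
time_s: 5.63
tool_pos: [0.6241, -0.1936, 0.3279]
tcp_rot: [0.797, 0.585, -0.12, 0.088]
wrist_force: [0.1, 2.5, 0.8]
width: -0.0002
grasp_force: 1.3
```

arm_command --pt "-1 0 0.31 0 0 0 -1" --pt "-1 0 0.31 0 0 0 -1" --pt "0 0 0 0 0 0 -1"

```text
time_s: 5.88
tool_pos: [0.6237, -0.1949, 0.3279]
tcp_rot: [0.797, 0.586, -0.119, 0.088]
wrist_force: [1.8, 5.3, 1.2]
width: 0.0
grasp_force: 2.8
```

arm_command --pt "-1 0 0.31 0 0 0 -1" --pt "-1 0 0.31 0 0 0 -1" --pt "0 0 0 0 0 0 -1"

```text
time_s: 6.13
tool_pos: [0.6232, -0.1968, 0.328]
tcp_rot: [0.797, 0.586, -0.119, 0.088]
wrist_force: [1.7, 6.8, 0.5]
width: -0.0002
grasp_force: 3.0
```

arm_command --pt "-0.6 0 0.2 0 0 0 -1" --pt "0 0 0 0 0 0 -1"

```text
time_s: 6.3
tool_pos: [0.6231, -0.1973, 0.328]
tcp_rot: [0.797, 0.586, -0.119, 0.088]
wrist_force: [1.5, 6.0, 0.4]
width: -0.0001
grasp_force: 3.2
```

arm_command --pt "3 0 -0.93 0 0 0 -1" --pt "3 0 -0.93 0 0 0 -1" --pt "6 0 -1.86 0 0 0 -1" --pt "6 0 -1.86 0 0 0 -1" --pt "10 0 -3.1 0 0 0 -1" --pt "10 0 -3.1 0 0 0 -1" --pt "10 0 -3.1 0 0 0 -1" --pt "10 0 -3.1 0 0 0 -1" --pt "10 0 -3.1 0 0 0 -1" --pt "10 0 -3.1 0 0 0 -1" --pt "10 0 -3.1 0 0 0 -1" --pt "10 0 -3.1 0 0 0 -1" --pt "10 0 -3.1 0 0 0 -1" --pt "0 0 0 0 0 0 -1" --pt "0 0 0 0 0 0 -1"

```text
time_s: 7.55
tool_pos: [0.6567, -0.0899, 0.3278]
tcp_rot: [0.797, 0.586, -0.121, 0.089]
wrist_force: [-0.7, 0.4, 0.0]
width: 0.0002
grasp_force: 0.0
```

```bash
python3 - <<'E'
from h import *
import cv2
tip()
a=robot.camera("top")["img"][140:290,390:560,::-1]
b=robot.camera("wrist")["img"][:,:,::-1]
a=cv2.convertScaleAbs(cv2.resize(a,(480,424)),alpha=1.6)
b=cv2.resize(b,(320,200))
cv2.imwrite("pics/c2.png",np.hstack([a,np.vstack([b,np.zeros((224,320,3),np.uint8)])]))
E
```

```text
t 7.55 tcp [ 0.6567 -0.0899  0.3278] axes [[0.285, 0.954, -0.088], [0.912, -0.298, -0.282], [-0.296, 0.0, -0.955]] F [-0.65  0.39  0.03] w 0.0001647724737165399
tip: out of back plane 0.1247 along 0.1535 z 0.1658
```

View pics/c2.png

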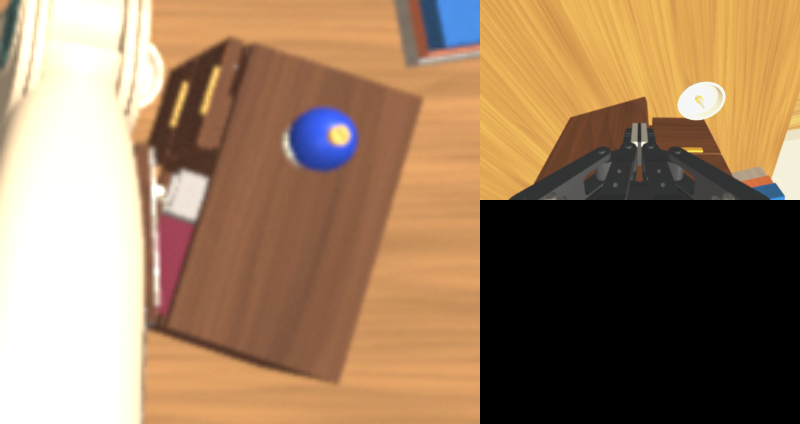

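The door is ajar: in the top crop, its free end is at about (148,147) and the hinge end at (155,322). The arm covers the front side. I'll measure the angle next.

```bash
python3 - <<'E'
from h import *
c=robot.camera("top")
for u,v,z in((151,148,.2),(137,148,.2),(153,180,.196),(159,305,.196),(150,325,.2)):
    p=ray(c,390+u/2.824,140+v/2.824,z)-H; a,b=p@n,p@e
    print(u,v,"out",a*1e3,"along",b*1e3,"ang",np.arctan2(a,b))
R,p=tip()
E
```

```text
151 148 out 57.103686908817295 along 166.47402571438244 ang 0.33044181997753
137 148 out 70.41539961149826 along 162.1699342346415 ang 0.4096435514378027
153 180 out 44.96216465688156 along 136.99014002201451 ang 0.3171366461254231
159 305 out 3.6816708772525013 along 19.45969567509426 ang 0.18698457004813313
150 325 out 7.725891176419932 along -2.3844846986182717 ang 1.8701566974617139
t 7.7 tcp [ 0.6563 -0.091   0.3278] axes [[0.286, 0.954, -0.089], [0.911, -0.3, -0.282], [-0.296, -0.0, -0.955]] F [ 0.2  -0.42 -0.21] w -0.0002803812006467195
tip: out of back plane 0.1237 along 0.1534 z 0.1658
```

arm_command --pt "3.5 0 -11.5 0 0 0 -1" --pt "3.5 0 -11.5 0 0 0 -1" --pt "3.5 0 -11.5 0 0 0 -1" --pt "3.5 0 -11.5 0 0 0 -1" --pt "3.5 0 -11.5 0 0 0 -1" --pt "3.5 0 -11.5 0 0 0 -1" --pt "-3.5 0 -11.5 0 0 0 -1" --pt "-3.5 0 -11.5 0 0 0 -1" --pt "-3.5 0 -11.5 0 0 0 -1" --pt "-3.5 0 -11.5 0 0 0 -1" --pt "0 0 0 0 0.1 0 -1" --pt "0 0 0 0 0.1 0 -1" --pt "0 0 0 0 0.1 0 -1" --pt "0 0 0 0 0 -0.085 -1" --pt "0 0 0 0 0 -0.085 -1" --pt "0 0 0 0 0 -0.085 -1" --pt "0 0 0 0 0 -0.085 -1" --pt "0 0 0 0 0 0 -1" --pt "0 0 0 0 0 0 -1"

```text
time_s: 9.28
tool_pos: [0.6686, -0.0521, 0.4362]
tcp_rot: [0.695, 0.719, 0.0, 0.0]
wrist_force: [0.4, 0.2, -0.4]
width: -0.0001
grasp_force: 0.0
```

```bash
python3 - <<'E'
from h import *
R,p=tip((0,0,.173))
t=H+n*.025+e*.150; t[2]=p[2]
print("delta tool mm",R.inv().apply(t-p)*1e3, "rotvec err", p[2])
E
```

```text
t 9.2833 tcp [ 0.6686 -0.0521  0.4362] axes [[-0.033, 0.999, 0.0], [0.999, 0.033, -0.0], [-0.0, 0.0, -1.0]] F [ 0.35  0.18 -0.35] w -7.647743104339906e-05
tip: out of back plane 0.226 along 0.1533 z 0.2632
delta tool mm [-1.88449646e+02 -7.01062892e+01  2.12775960e-02] rotvec err 0.26324060166986246
```

arm_command --pt "-19 -7 0 0 0 0 -1" --pt "-19 -7 0 0 0 0 -1" --pt "-19 -7 0 0 0 0 -1" --pt "-19 -7 0 0 0 0 -1" --pt "-19 -7 0 0 0 0 -1" --pt "-19 -7 0 0 0 0 -1" --pt "-19 -7 0 0 0 0 -1" --pt "-19 -7 0 0 0 0 -1" --pt "-19 -7 0 0 0 0 -1" --pt "-17 -7 0 0 0 0 -1" --pt "0 0 0 0 0 0 -1" --pt "0 0 0 0 0 0 -1"

```text
time_s: 10.28
tool_pos: [0.6051, -0.243, 0.4359]
tcp_rot: [0.695, 0.719, 0.0, -0.0]
wrist_force: [-0.8, 0.2, 0.8]
width: 0.0003
grasp_force: 0.0
```

```bash
python3 - <<'E'
from h import *
import cv2
R,p=tip((0,0,.173))
c=robot.camera("wrist");im=c["img"][:,:,::-1].copy()
def dot(q,col):
    x=c["T"][:3,:3].T@(q-c["T"][:3,3]);cv2.circle(im,(int(c["fx"]*x[0]/x[2]+c["cx"]),int(c["fy"]*x[1]/x[2]+c["cy"])),3,col,-1)
dot(H+n*.0597+e*.1687+[0,0,.2],(0,255,0));dot(np.r_[p[:2],.2],(0,0,255));dot(H+[0,0,.2],(0,255,0))
cv2.imwrite("pics/w3.png",cv2.convertScaleAbs(im,alpha=1.5))
E
```

```text
t 10.2833 tcp [ 0.6051 -0.243   0.4359] axes [[-0.033, 0.999, 0.0], [0.999, 0.033, 0.0], [0.0, 0.0, -1.0]] F [-0.82  0.17  0.76] w 0.00032363252444900475
tip: out of back plane 0.025 along 0.1503 z 0.2629
```

View pics/w3.png

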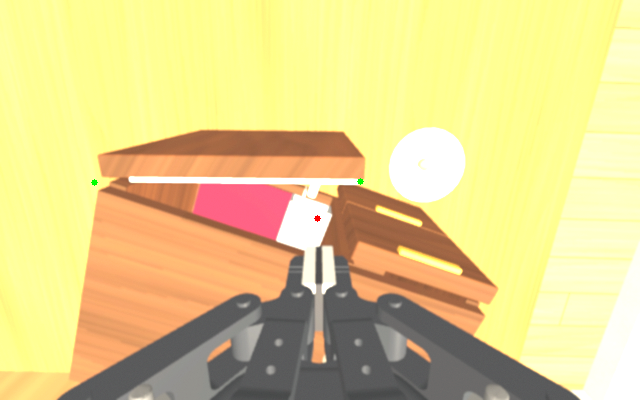

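The green dots, predicted for door angle 0.34, fall on the door's corners at (95,182) and (361,182). The red landing point at (317,218) is in the gap, so I'm descending.

arm_command --pt "0 -1 8 0 0 0 -1" --pt "0 -1 8 0 0 0 -1" --pt "0 -1 8 0 0 0 -1" --pt "0 -1 8 0 0 0 -1" --pt "0 0 8 0 0 0 -1" --pt "0 0 8 0 0 0 -1" --pt "0 0 8 0 0 0 -1" --pt "0 0 8 0 0 0 -1" --pt "0 0 5 0 0 0 -1" --pt "0 0 5 0 0 0 -1" --pt "0 0 5 0 0 0 -1" --pt "0 0 0 0 0 0 -1"

```text
time_s: 11.33
tool_pos: [0.6011, -0.2422, 0.3554]
tcp_rot: [0.694, 0.72, -0.0, -0.001]
wrist_force: [0.3, -0.5, 0.4]
width: -0.0001
grasp_force: 0.0
```

arm_command --pt "0 0 5 0 0 0 -1" --pt "0 0 5 0 0 0 -1" --pt "0 0 5 0 0 0 -1" --pt "0 0 5 0 0 0 -1" --pt "0 0 5 0 0 0 -1" --pt "0 0 5 0 0 0 -1" --pt "0 0 0 0 0 0 -1" --pt "0 0 0 0 0 0 -1"

```text
time_s: 12.0
tool_pos: [0.6012, -0.2422, 0.3261]
tcp_rot: [0.694, 0.72, -0.0, -0.0]
wrist_force: [0.0, -0.6, 0.3]
width: 0.0002
grasp_force: 0.0
```

```bash
python3 - <<'E'
from h import *
R,p=tip((0,0,.173))
d=p-H;d[2]=0;print("in tool x,y mm from hinge",R.inv().apply(d)*1e3)
E
```

```text
t 12.0 tcp [ 0.6012 -0.2422  0.3261] axes [[-0.036, 0.999, -0.001], [0.999, 0.036, 0.0], [0.001, -0.001, -1.0]] F [ 0.04 -0.56  0.25] w 0.00022424686296550195
tip: out of back plane 0.0246 along 0.1462 z 0.1531
in tool x,y mm from hinge [-2.59102467e+01  1.45951033e+02 -1.45269324e-01]
```

arm_command --pt "3 0 0 0 0 0 -1" --pt "3 0 0 0 0 0 -1" --pt "3 0 0 0 0 0 -1" --pt "2 0 0 0 0 0 -1" --pt "4.4 0.35 0 0 0 -0.03 -1" --pt "5.9 0.4 0 0 0 -0.04 -1" --pt "7.3 0.5 0 0 0 -0.05 -1" --pt "8.8 0.6 0 0 0 -0.06 -1" --pt "8.8 0.6 0 0 0 -0.06 -1" --pt "8.8 0.6 0 0 0 -0.06 -1" --pt "8.8 0.6 0 0 0 -0.06 -1" --pt "8.8 0.6 0 0 0 -0.06 -1" --pt "8.8 0.6 0 0 0 -0.06 -1" --pt "8.8 0.6 0 0 0 -0.06 -1" --pt "8.8 0.6 0 0 0 -0.06 -1" --pt "7.3 0.5 0 0 0 -0.05 -1" --pt "5.9 0.4 0 0 0 -0.04 -1" --pt "4.4 0.35 0 0 0 -0.03 -1" --pt "2.9 0.25 0 0 0 -0.02 -1" --pt "0 0 0 0 0 0 -1"

```text
time_s: 13.67
tool_pos: [0.5683, -0.1294, 0.3268]
tcp_rot: [0.386, 0.922, 0.0, -0.0]
wrist_force: [-0.1, -0.4, -0.2]
width: -0.0004
grasp_force: 0.0
```

```bash
python3 - <<'E'
from h import *
import cv2
R,p=tip((0,0,.173))
d=p-H;d[2]=0;print("in tool x,y mm from hinge",R.inv().apply(d)*1e3)
x=R.as_matrix()[:,0];print("tool angle vs front",np.arctan2(-x@e,x@n))
a=robot.camera("top")["img"][140:290,360:560,::-1]
b=robot.camera("wrist")["img"][:,:,::-1]
a=cv2.convertScaleAbs(cv2.resize(a,(480,360)),alpha=1.5);b=cv2.resize(b,(320,200))
cv2.imwrite("pics/c4.png",np.hstack([a,np.vstack([b,np.zeros((160,320,3),np.uint8)])]))
E
```

```text
t 13.6667 tcp [ 0.5683 -0.1294  0.3268] axes [[-0.702, 0.712, -0.0], [0.712, 0.702, 0.0], [0.0, 0.0, -1.0]] F [-0.15 -0.4  -0.17] w -0.00041348265150231684
tip: out of back plane 0.1222 along 0.0809 z 0.1538
in tool x,y mm from hinge [-1.42875616e+01  1.45837126e+02 -1.16898691e-04]
tool angle vs front 1.0839360930872262
```

View pics/c4.png

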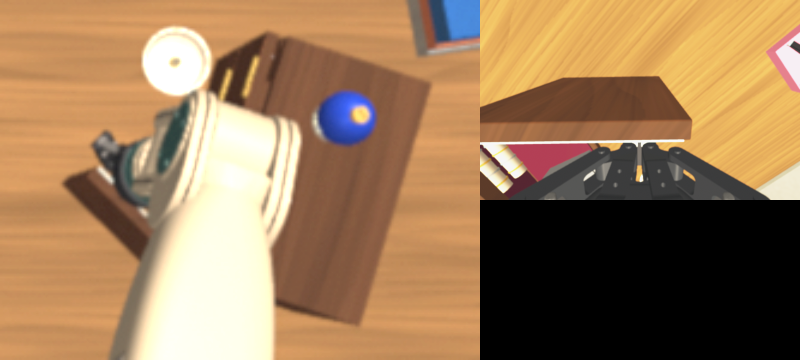

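In the wrist crop the door's edge runs level at about row 140, so the door is at the tool's angle of about 1.08 rad. The fingers are behind it, and it needs another 0.49 rad.

arm_command --pt "4.4 0.35 0 0 0 -0.03 -1" --pt "5.9 0.4 0 0 0 -0.04 -1" --pt "7.3 0.5 0 0 0 -0.05 -1" --pt "7.3 0.5 0 0 0 -0.05 -1" --pt "7.3 0.5 0 0 0 -0.05 -1" --pt "7.3 0.5 0 0 0 -0.05 -1" --pt "7.3 0.5 0 0 0 -0.05 -1" --pt "5.9 0.4 0 0 0 -0.04 -1" --pt "5.9 0.4 0 0 0 -0.04 -1" --pt "4.4 0.35 0 0 0 -0.03 -1" --pt "2.9 0.25 0 0 0 -0.02 -1" --pt "2.9 0.25 0 0 0 -0.02 -1" --pt "1.5 0.1 0 0 0 -0.01 -1" --pt "0 0 0 0 0 0 -1" --pt "0 0 0 0 0 0 -1"

```text
time_s: 15.02
tool_pos: [0.5129, -0.0881, 0.3266]
tcp_rot: [0.157, 0.988, -0.0, -0.0]
wrist_force: [0.4, 0.4, 0.6]
width: -0.0001
grasp_force: 0.0
```

```bash
python3 - <<'E'
from h import *
import cv2
R,p=tip((0,0,.173))
d=p-H;d[2]=0;print("in tool x,y mm from hinge",R.inv().apply(d)*1e3)
x=R.as_matrix()[:,0];print("tool angle vs front",np.arctan2(-x@e,x@n))
c=robot.camera("wrist");cv2.imwrite("pics/w5.png",c["img"][:,:,::-1])
E
```

```text
t 15.0167 tcp [ 0.5129 -0.0881  0.3266] axes [[-0.951, 0.31, -0.0], [0.31, 0.951, -0.0], [0.0, -0.0, -1.0]] F [0.41 0.4  0.6 ] w -0.00014113230885252483
tip: out of back plane 0.1448 along 0.0157 z 0.1536
in tool x,y mm from hinge [-1.43898122e+01  1.44967613e+02 -1.36202473e-02]
tool angle vs front 1.5617603531332696
```

View pics/w5.png

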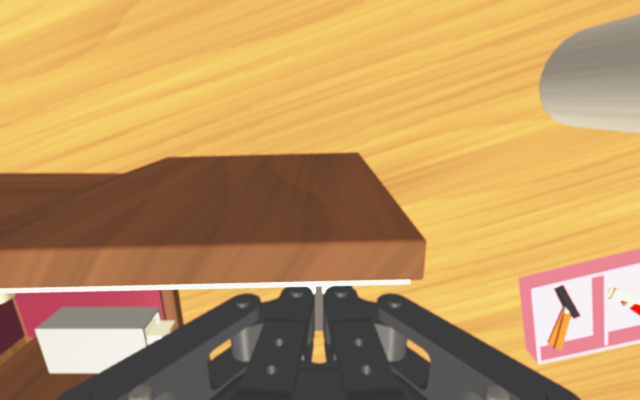

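The mirror edge runs from (0,291) to (410,282), so the door is within about 0.02 rad of the tool's 1.56 rad, practically a right angle. Now I'll back off, rise clear and check.

arm_command --pt "-4 0 0 0 0 0 -1" --pt "-6 0 0 0 0 0 -1" --pt "-6 0 0 0 0 0 -1" --pt "0 0 -10 0 0 0 -1" --pt "0 0 -15 0 0 0 -1" --pt "0 0 -15 0 0 0 -1" --pt "0 0 -15 0 0 0 -1" --pt "0 0 -15 0 0 0 -1" --pt "0 0 -15 0 0 0 -1" --pt "0 0 -15 0 0 0 -1" --pt "0 0 -15 0 0 0 -1" --pt "0 0 -15 0 0 0 -1" --pt "0 0 0 0 0 0 -1" --pt "0 0 0 0 0 0 -1"

```text
time_s: 16.23
tool_pos: [0.5286, -0.0931, 0.458]
tcp_rot: [0.157, 0.988, -0.0, 0.001]
wrist_force: [0.1, 0.9, -0.5]
width: 0.0001
grasp_force: 0.0
```

```bash
python3 - <<'E'
from h import *
import cv2
tip((0,0,.173))
c=robot.camera("wrist");cv2.imwrite("pics/w6.png",np.vstack([c["img"],cv2.resize(robot.camera("scene")["img"],(640,400))])[:, :, ::-1][:600])
np.savez("w6.npz",**{k:c[k] for k in("fx","fy","cx","cy","T")})
E
```

```text
t 16.2333 tcp [ 0.5286 -0.0931  0.458 ] axes [[-0.951, 0.31, 0.003], [0.31, 0.951, -0.001], [-0.003, 0.0, -1.0]] F [ 0.07  0.89 -0.49] w 8.458531958275775e-05
tip: out of back plane 0.1448 along 0.0326 z 0.285
```

View pics/w6.png

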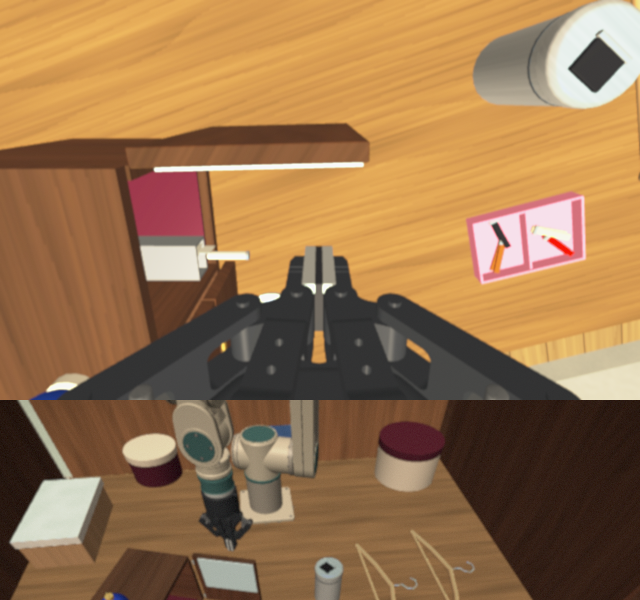

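The mirror's top edge, from (152,170) to (364,165), puts the door at about 1.58 rad (90–91°). The canister and tray still stand, the bauble is on the cabinet, and the arm is clear.

```bash
python3 -c "
from cell import robot
print(robot.job_done())"
```

```text
the job is handed in; nothing more can be done
None
```

The door was pressed until its catch let go, then pushed open to about 90° (measured 1.58 rad) without gripping it; nothing else appears to have moved, and the job was handed in at about 16 s.

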